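# Slide the lamp housing into the test bay and click the selector dial round

## Robot

A 6-joint arm with a two-finger parallel gripper is mounted at the origin on the work surface. World frame = base frame: x ahead of the robot, y to its left, z up, the work surface at z = 0. Lengths are in m, angles in rad, forces in N, time in s.
With the tool pointing down it reaches from about 0.4 to 0.825 m from the base axis. Payload 7 kg.
Tool frame: the origin (TCP) lies at the very end of the fingers, on their centre line; the grasp point (between the pads) lies 19 mm behind it; z points along the fingers, y is the line along which they close (so a half turn about z gives the same grasp; the last joint's range is limited). The gripper opens to 85 mm and grips with 20 to 120 N. Pads are 22 mm wide; open, the fingers measure 114 mm over their backs; the gripper's body (76 mm by 85 mm) begins 54 mm behind the grasp point. The pads swing forward as they close: fully open they stand 13 mm farther back than shut.
Start: joints at [-0.894, 0.359, 0.012, 0, -1.224, -0.288], TCP at [0.256, -0.625, 0.231] pointing down, gripper open.
Joint ranges: [-3.07, 3.07], [-1.43, 2.12], [-1.02, 1.25], [-3.03, 1.67], [-3.05, -0], [-3.03, 3.03]. Speed limits (rad/s): [2.39, 2.39, 3.01, 3.14, 3.14, 3.14].

## Interface

Orientations are given as [roll, pitch, yaw] about the fixed x, y, z axes, in that order (R = Rz(yaw) Ry(pitch) Rx(roll)).
In Python, from cell import get_state, vision, bot gives the robot as it stands. The module is installed in compiled form; this text tells all that it offers.
- The arm moves only by the tool play_rows, never from a script. Its argument "moves" is a list of rows, each a list of 3 entries, a list of its own where there are three numbers: the turn, a rotation vector about the tool's x, y, z in degrees, then the shift along the tool's x, y, z in m, then the closure, from -1 (fully open) to 1 (shut). A call has 1 to 12 rows; each row is the pose to reach, as a shift and turn from the pose commanded when the call began, along the tool's axes at that moment; what a row does not reach only later rows make up. A row lasts 1/10 s, in which the tool goes at most 50 mm and 8.59 degrees, less where a joint would pass 70% of its speed; a pose out of reach is approached as far as the arm can. A call with a gripper value outside its range is refused whole. The fingers move at their own pace and stop on an object; "grip_force" is the grip in N (left out, the last holds). Time passes only in rows, so rows that repeat a pose let the fingers close. It gives the time, the measured TCP pose, the force, the opening and the grip force at its end, in the units of the state.
- get_state(): the state, without advancing time (a new reading comes with each control period).
- vision.capture(name): name is "scene" or "top" or "wrist"; returns a dict with "color" (384x512x3 uint8, red, green, blue), "fx", "fy", "cx", "cy" (pixels), "position" and "rotation" of the camera in the world; the wrist camera has in their place "hand_eye" (4x4, takes a point from camera to tool coordinates, whose origin is the TCP and whose axes are the flange's). Camera axes: x right, y down, z forward; pixel columns grow to the right and rows downward; lengths in m; the calibration is good to about 2 mm. A picture is of the moment at which its call begins: read the wrist's pose just before it. There is no depth.
- bot.hand_in(): hands the job in; it is judged then, once.
The state is a dict: "time": time; "joints": joint angles; "qvel": joint speeds; "tau": joint torques, N m; "tcp_pos": TCP position; "tool_rot": TCP orientation; "ft_force": force on the tool from outside, world axes, zero at the start; "moment": the same for the moment, N m; "opening": finger opening in m; "grasp_force": force on a finger pad.
Only numpy, scipy, OpenCV 4.12 (cv2) and the standard library are available. Lean on these libraries where they do the work, as an engineer would, in place of code of your own. Each camera call takes 0.05 s, during which the arm holds its last target. There are 200 camera calls.

## Task

Slide the white lamp housing that stands in front of the test bay along the mat until its ring rests against the bay's back wall, without lifting it off the mat. Then, with a fingertip pressed gently on the big knurled dial of the grey test unit, turn it clockwise until its white pointer clicks into place at the long mark. Leave the other things on the bench where they are.

Things in the scene. Friction and masses are not known exactly. Their poses are not given: they have to be found in the camera images.
- housing: White plastic housing to slide, loose, about 220 g: ring 110 mm outside, 46 mm tall, open 80 mm hole right down to the mat, and a hollow lobe 74 mm wide reaching 84 mm from the ring's centre along -x. Origin: ring centre, underside; z up. It is the one just in front of the bay's mouth (a twin stands far left). A closed fingertip in the hole can push it from inside; lobe direction is free.
- bay: Test bay, fixed: aluminium back wall (inner face at x = +55 mm) and two cheeks (inner faces at y = +-68 mm, from x = -49 to +55 mm), 36 mm high, 12 mm thick, open at -x, no floor lip. Origin on the mat where the ring's centre lies when the ring touches the back wall; +x points from mouth to back wall. The lobe stays at the mouth side.
- unit: The grey test unit, a fixed box 170 x 176 mm, 60 mm high. Origin under its centre on the mat; the dial's axis is the vertical through the origin. Round the dial a bezel ring of 57 mm outer radius stands to 68 mm height.
- dial_top (a point): Centre of the flat top of the dial: black disc, 100 mm diameter, top 78 mm above the mat, knurled edge, z up. It is sprung and yields downwards: about 1 N preload, then 1.5 N per mm, to a stop at 6 mm; it returns when let go. Pressed 3 to 5 mm about 35 mm off the axis, a finger carries it round by friction; over 30 N is too much.
- dial_pointer (a point): Point on the dial's top, 45 mm from its axis, near the outer end of the white pointer line (the line runs from 14 to 48 mm radius). It turns with the dial.
- long_mark (a point): Middle of the long white mark (24 mm, the four other marks are 7 mm) on the top of the unit, 71 mm from the dial's axis, in the unit's +x direction. Marks are 40 degrees apart, one at each detent.
- dial (a joint): Angle of the dial, rad, growing clockwise seen from above. Detents at 0, 0.698, 1.396, 2.094, 2.793 put the pointer at the five marks in turn; the third (1.396) is the long mark. Starts in the first or second, rarely between them. Leaving a detent takes about 1 N along the rim; past half way it pulls into the next. Stops at -0.2 and 2.99.
- spare_housing: Bystander: a second white housing, the same as the first, far to the left. Origin on its underside (lying tools: near the middle).
- screw_jar: Bystander: small clear jar with a white lid, 36 mm diameter, 55 mm tall, between bay and unit. Origin on its underside (lying tools: near the middle).
- tape_roll: Bystander: paper tape roll lying flat, 64 mm diameter, 18 mm high, near the robot. Origin on its underside (lying tools: near the middle).
- driver: Bystander: screwdriver lying on the mat, 170 mm long. Origin on its underside (lying tools: near the middle).
- parts_tray: Bystander: grey two-part tray, 100 x 140 mm, 28 mm high, to the right of the unit. Origin on its underside (lying tools: near the middle).
- cap: Bystander: white plastic cap, 48 mm diameter, 26 mm high, beyond the unit. Origin on its underside (lying tools: near the middle).
- brush: Bystander: brush lying on the mat at the left. Origin on its underside (lying tools: near the middle).

How it is judged:
On the way, in this order (a step that is already met when the one before it is completed fails the run):
1. the housing's ring is home against the back wall of the bay (x of housing in the frame of bay between -0.008 and 0.008 m and y of housing in the frame of bay between -0.02 and 0.02 m and height (world z) of housing below 0.004 m), for 0.2 s.
2. the dial has clicked in at the long mark (value of joint dial between 1.276 and 1.516 rad), for 0.2 s.
At the end, for the whole second after the job is handed in: The housing stands on the mat in the bay with its ring within 8 mm of touching the back wall and within 20 mm of the bay's middle line; the dial rests within 0.12 rad of the long mark's detent (1.396 rad); both at rest (all of step 1 and all of step 2 and linear speed of housing below 0.01 m/s and velocity of joint dial between -0.05 and 0.05 rad/s).
It fails at once if the housing is lifted off the mat (more than 10 mm) or tipped (more than 0.25 rad) (height (world z) of housing above 0.01 m or angle between housing's own z axis and vertical above 0.25 rad).
It fails at once if the dial is pressed or squeezed with more than 30 N (contact force between the fingers and dial above 30 N).
It fails at once if another thing on the bench is moved by more than 25 mm (distance of any of spare_housing, screw_jar, tape_roll, driver, parts_tray, cap, brush from where it was at the start of the episode above 0.025 m).
It also fails if it takes over 61 s, if anything falls off the work surface, if the arm or the gripper's body presses on something with over 40 N, if the wrist force passes 120 N, or if a joint passes its speed limit or range.

## Working session

There is one attempt and no reset: what is moved stays moved. The work goes in short steps, Python scripts to look and compute and a tool call to move; the robot and the scene stay as the last step left them, time stands still between calls to the robot, and variables do not carry over. Pictures are saved under pics/ and viewed, at most 10 in all, crops included, and the job is handed in when it is done.

Besides the shell and the picture viewer there is one more tool, called after "Call:" in YAML: its name, and indented under it one key for each argument. play_rows: Moves the arm, as the interface text tells. Its arguments: {"type":"object","properties":{"moves":{"type":"array"},"grip_force":{"type":"number"}},"required":["moves"]}

```bash
mkdir -p pics
cat > h.py <<'E'
import numpy as np,cv2
from cell import get_state,vision,bot
def snap(n,f):
    s=get_state(); c=vision.capture(n); cv2.imwrite('pics/'+f,cv2.cvtColor(c['color'],cv2.COLOR_RGB2BGR)); return s,c
def ray(c,u,v,z):
    R=np.array(c['rotation']);p=np.array(c['position'])
    d=R@np.array([(u-c['cx'])/c['fx'],(v-c['cy'])/c['fy'],1]); return p+d*(z-p[2])/d[2]
E
python3 - <<'E'
from h import *
import pickle
for n in('top','scene'):
    s,c=snap(n,n+'0.png'); pickle.dump(c,open(n+'0.pkl','wb')); print(n,c['position'],c['fx'],np.round(c['rotation'],3).tolist())
im=cv2.imread('pics/top0.png'); cv2.imwrite('pics/top0b.png',cv2.resize(im,(800,600),interpolation=cv2.INTER_CUBIC))
print(s)
E
```

```text
top [ 0.3148631  -0.00725644  1.20465568] 351.05872872646086 [-2.911, 0.006, -1.583]
scene [ 1.03294811 -0.24977582  1.01379863] 413.0776990542067 [-2.624, 0.002, 1.087]
{'time': 0.05, 'joints': array([-8.93891793e-01,  3.59389429e-01,  1.10534502e-02, -3.14439426e-04,
       -1.22409859e+00, -2.88113270e-01]), 'qvel': array([-5.06488126e-05,  4.66749237e-04,  1.08130219e-03,  9.62130807e-04,
        1.55526928e-03,  6.74937484e-04]), 'tau': array([-7.34698424e-04, -5.85272884e+01,  2.94421113e+01,  6.96512237e+00,
       -3.08189505e-03, -1.30364123e-05]), 'tcp_pos': array([ 0.25566279, -0.62419101,  0.23036612]), 'tool_rot': array([ 3.13993794e+00, -1.82128009e-04, -2.75290833e+00]), 'ft_force': array([-0.13164216,  0.33827348, -0.19469248]), 'moment': array([ 0.06344275, -0.00036144,  0.00860106]), 'grasp_force': 0.0, 'opening': 0.08533600423772232}
```

View pics/top0b.png

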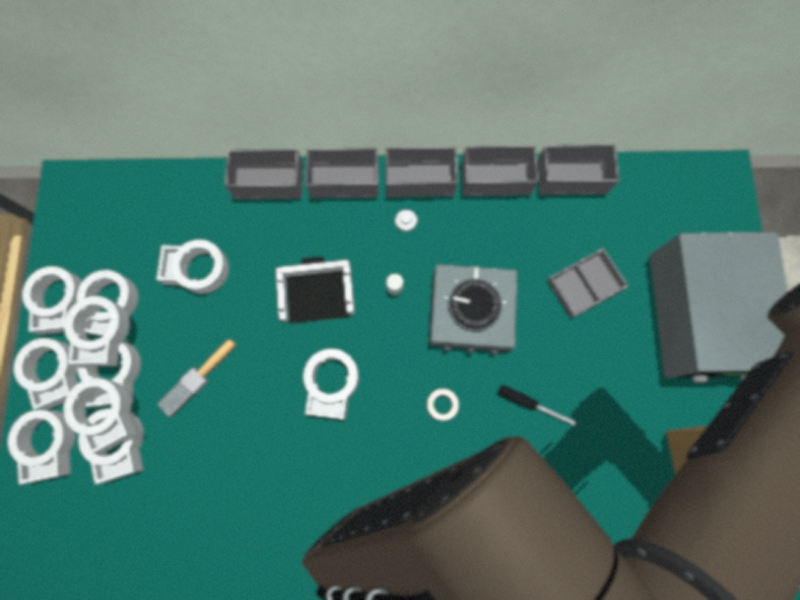

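View pics/scene0.png

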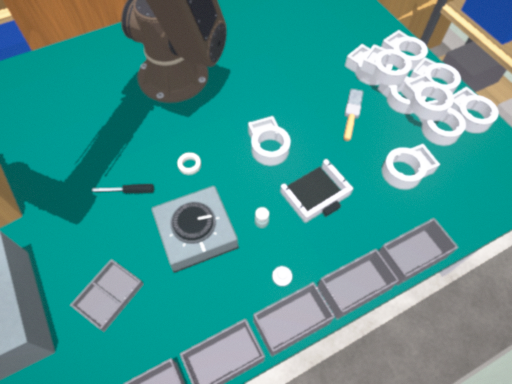

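The housing ring is at about (331,376) and the bay at (316,292) in the enlarged picture. The dial is at (475,303) with its pointer facing left. The long mark is at (477,272). I'll enlarge the work area.

```bash
sed -i "s/R=np.array(c\['rotation'\])/R=Rot.from_euler('xyz',c['rotation']).as_matrix() if np.size(c['rotation'])==3 else np.array(c['rotation'])/; 1a from scipy.spatial.transform import Rotation as Rot" h.py
python3 - <<'E'
from h import *
im=cv2.imread('pics/top0.png')[145:275,165:345]
cv2.imwrite('pics/crop0.png',cv2.resize(im,None,fx=4.4,fy=4.4,interpolation=cv2.INTER_CUBIC))
E
```

```text
(no output)
```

View pics/crop0.png

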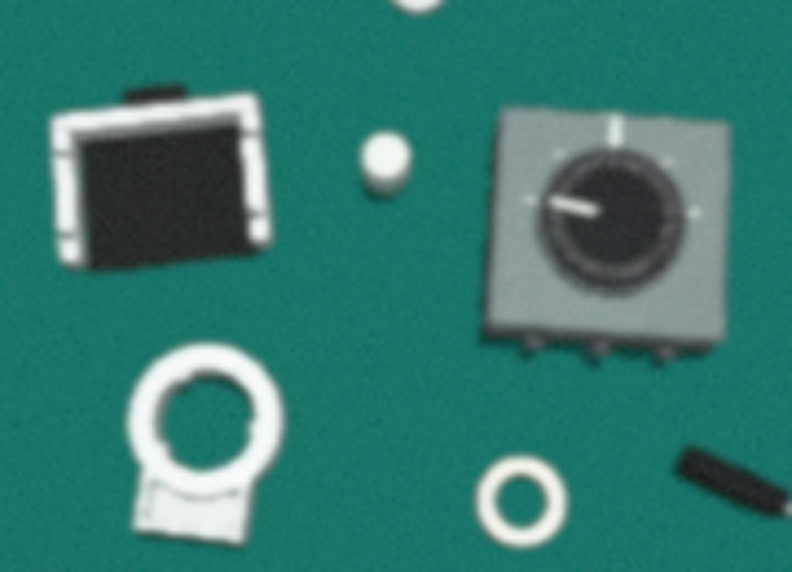

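The crop shows these positions:
- Bay rim corners at (52,117), (258,95), (270,242) and (66,266).
- Ring top centre at (206,420).
- Dial centre at (612,221).
- Long mark at (616,131).
- Pointer from (551,201) to (598,211), which puts it at the first mark.

Run:
```python
from h import *
import pickle
c=pickle.load(open('top0.pkl','rb'))
def P(u,v,z): return ray(c,165+(u+.5)/4.4-.5,145+(v+.5)/4.4-.5,z)[:2]
bl,br,fr,fl=[P(u,v,.036) for u,v in((52,117),(258,95),(270,242),(66,266))]
print('bay corners',bl,br,fr,fl,'width(.160)',np.linalg.norm(bl-br),np.linalg.norm(fl-fr),'depth(.116)',np.linalg.norm(bl-fl),np.linalg.norm(br-fr))
y=(bl-br)+(fl-fr); yaw=np.arctan2(-y[0],y[1]); x=np.array([np.cos(yaw),np.sin(yaw)])
o=(bl+br)/2-x*.067; o2=(fl+fr)/2+x*.049; print('yaw',yaw,'origin',o,o2)
h=P(206,420,.046);print('housing',h,'ring w',np.linalg.norm(P(127,420,.046)-P(285,420,.046)))
print('lobe end',P(190,533,.046))
d=P(612,221,.078);m=P(616,131,.060);p=P(551,201,.078);q=P(598,211,.078)
print('dial',d,'mark',m,np.linalg.norm(m-d),'mark dir',np.degrees(np.arctan2(*(m-d)[::-1])),'ptr dir',np.degrees(np.arctan2(*(p-d)[::-1])),np.linalg.norm(p-d),np.linalg.norm(q-d))
for n,u,v,z in(('jar',386,157,.055),('tape',522,501,.018)): print(n,P(u,v,z))
```

```text
bay corners [0.65763705 0.2647233 ] [0.67341404 0.10248556] [0.55481513 0.09230308] [0.53809092 0.24936971] width(.160) 0.16300307030300737 0.15795450416985599 depth(.116) 0.12052803888168534 0.11903522797396085
yaw 0.10143814591361601 origin [0.59886995 0.17681972] [0.59520114 0.17579835]
housing [0.41794675 0.13840507] ring w 0.11793439861212535
lobe end [0.33570211 0.14888545]
dial [ 0.55870537 -0.16636271] mark [ 0.633278   -0.17513037] 0.0750862782549614 mark dir -6.705596968987229 ptr dir 70.47021435504 0.04765805327653123 0.012756620310471199
jar [0.61641582 0.00181126]
tape [ 0.35668441 -0.09741329]
```

```bash
cat >> h.py <<'E'
def rel(*targets):
    "targets (x,y,z,yaw) tool down -> turn deg, shift in tool axes now"
    s=get_state(); R=Rot.from_euler('xyz',s['tool_rot'])
    for x,y,z,yaw in targets:
        G=Rot.from_euler('xyz',[np.pi,0,yaw])
        print(np.round((R.inv()*G).as_rotvec(True),1).tolist(),np.round(R.inv().apply(np.array([x,y,z])-s['tcp_pos']),4).tolist())
E
python3 -c "
from h import *
rel((.43,-.42,.23,-3.04),(.48,-.12,.23,-3.04),(.418,.138,.2,-3.04))"
```

```text
[0.1, -0.0, 16.5] [-0.2387, 0.1229, 0.0006]
[0.1, -0.0, 16.5] [-0.3987, 0.3816, 0.001]
[0.1, -0.0, 16.5] [-0.4391, 0.6438, 0.0313]
```

Call:
play_rows:
  moves:
    - [[0,0,8],[-0.04,0.02,0],1]
    - [[0,0,16.5],[-0.08,0.041,0],1]
    - [[0,0,16.5],[-0.12,0.062,0],1]
    - [[0,0,16.5],[-0.16,0.083,0],1]
    - [[0,0,16.5],[-0.2,0.104,0],1]
    - [[0,0,16.5],[-0.239,0.125,0],1]
    - [[0,0,16.5],[-0.265,0.168,0],1]
    - [[0,0,16.5],[-0.29,0.211,0],1]
    - [[0,0,16.5],[-0.317,0.254,0],1]
    - [[0,0,16.5],[-0.345,0.297,0],1]
    - [[0,0,16.5],[-0.372,0.34,0],1]
    - [[0,0,16.5],[-0.399,0.382,0],1]

```text
time: 1.3
tcp_pos: [0.4795, -0.1206, 0.2313]
tool_rot: [3.142, 0.0, -3.041]
ft_force: [1.9, 0.1, 0.3]
opening: -0.0002
grasp_force: 0.0
```

```bash
python3 -c "
from h import *
rel((.418,.138,.16,-3.04))"
```

```text
[0.0, 0.0, -0.0] [0.0352, 0.2635, 0.0713]
```

Call:
play_rows:
  moves:
    - [[0,0,0],[0.006,0.044,0.01],1]
    - [[0,0,0],[0.012,0.088,0.02],1]
    - [[0,0,0],[0.018,0.132,0.03],1]
    - [[0,0,0],[0.024,0.176,0.04],1]
    - [[0,0,0],[0.03,0.22,0.055],1]
    - [[0,0,0],[0.035,0.263,0.071],1]
    - [[0,0,0],[0.035,0.263,0.071],1]
    - [[0,0,0],[0.035,0.263,0.071],1]

```text
time: 2.1
tcp_pos: [0.4178, 0.1363, 0.1598]
tool_rot: [-3.141, -0.001, -3.038]
ft_force: [-0.3, -0.3, 1.0]
opening: 0.0003
grasp_force: 0.0
```

Run:
```python
from h import *
import pickle
s,c=snap('wrist','w1.png'); pickle.dump((s,c),open('w1.pkl','wb')); print(s['tcp_pos'],s['tool_rot'],c['fx'],np.round(c['hand_eye'],3).tolist())
s,c=snap('top','t1.png')
cv2.imwrite('pics/t1c.png',cv2.resize(cv2.imread('pics/t1.png')[145:275,165:345],None,fx=4.4,fy=4.4,interpolation=cv2.INTER_CUBIC))
```

```text
[0.41781513 0.13628206 0.15984399] [-3.14078089e+00 -1.15690756e-03 -3.03790192e+00] 270.5061457361037 [[0.001, -0.96, -0.28, 0.071], [1.0, 0.001, -0.002, -0.0], [0.002, -0.28, 0.96, -0.143], [0.0, 0.0, 0.0, 1.0]]
```

View pics/w1.png

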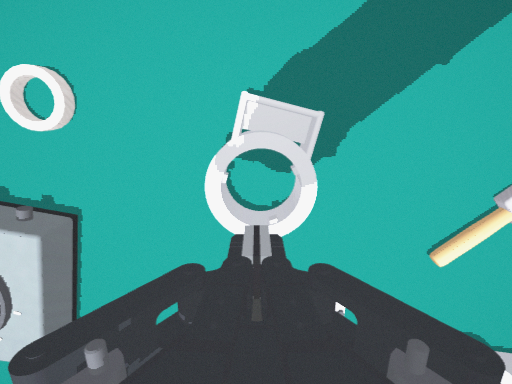

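The wrist view shows the ring with its top outline from x=205 to 318, centred at about (261,184). The closed finger tip is at (257,232).

Run:
```python
from h import *
import pickle
s,c=pickle.load(open('w1.pkl','rb'))
R=Rot.from_euler('xyz',s['tool_rot']).as_matrix();H=np.array(c['hand_eye'])
c['rotation']=R@H[:3,:3];c['position']=R@H[:3,3]+s['tcp_pos']
for p in((261,184),(205,184),(318,184),(261,131),(261,238),(261,148)):print(p,ray(c,*p,.046))
rel((.422,.137,.012,-3.04),(.418,.137,.012,-3.04))
```

```text
(261, 184) [0.41494228 0.13972642 0.046     ]
(205, 184) [0.42072033 0.08490615 0.046     ]
(318, 184) [0.40906785 0.19546101 0.046     ]
(261, 131) [0.36421058 0.13416326 0.046     ]
(261, 238) [0.47289756 0.14608171 0.046     ]
(261, 148) [0.3798807  0.13588162 0.046     ]
[-0.0, -0.0, -0.0] [-0.0037, 0.0015, 0.1484]
[-0.0, -0.0, -0.0] [0.0003, 0.0019, 0.1484]
```

Call:
play_rows:
  moves:
    - [[0,0,0],[0,0.0035,0.04],1]
    - [[0,0,0],[0,0.0035,0.08],1]
    - [[0,0,0],[0,0.0035,0.11],1]
    - [[0,0,0],[0,0.0035,0.13],1]
    - [[0,0,0],[0,0.0035,0.14],1]
    - [[0,0,0],[0,0.0035,0.146],1]
    - [[0,0,0],[0,0.0035,0.148],1]
    - [[0,0,0],[-0.01,0.0035,0.148],1]
    - [[0,0,0],[-0.018,0.0035,0.148],1]
    - [[0,0,0],[-0.024,0.0035,0.148],1]

```text
time: 3.2
tcp_pos: [0.4437, 0.1421, 0.0131]
tool_rot: [3.141, 0.002, -3.041]
ft_force: [-0.4, 0.1, 0.7]
opening: -0.0001
grasp_force: 0.0
```

Call:
play_rows:
  moves:
    - [[0,0,0],[-0.008,0.001,0],1]
    - [[0,0,0],[-0.018,0.003,0],1]
    - [[0,0,0],[-0.028,0.005,0],1]
    - [[0,0,0],[-0.038,0.007,0],1]
    - [[0,0,0],[-0.048,0.009,0],1]
    - [[0,0,0],[-0.058,0.011,0],1]
    - [[0,0,0],[-0.068,0.013,0],1]
    - [[0,0,0],[-0.078,0.015,0],1]
    - [[0,0,0],[-0.088,0.017,0],1]
    - [[0,0,0],[-0.098,0.018,0],1]
    - [[0,0,0],[-0.105,0.0185,0],1]
    - [[0,0,0],[-0.105,0.0185,0],1]

```text
time: 4.4
tcp_pos: [0.546, 0.1709, 0.0123]
tool_rot: [3.141, 0.001, -3.041]
ft_force: [0.9, 0.1, -0.6]
opening: 0.0001
grasp_force: 0.0
```

Run:
```python
from h import *
import pickle
s,c=snap('wrist','w2.png'); pickle.dump((s,c),open('w2.pkl','wb')); print(s['ft_force'])
t=snap('top','t2.png')[1]
a=cv2.imread('pics/w2.png');b=cv2.resize(cv2.imread('pics/t2.png')[150:246,160:288],(512,384),interpolation=cv2.INTER_CUBIC)
cv2.imwrite('pics/w2b.png',cv2.resize(np.hstack([a,b]),(800,300)))
```

```text
[ 0.91088459  0.07647795 -0.59119146]
```

View pics/w2b.png

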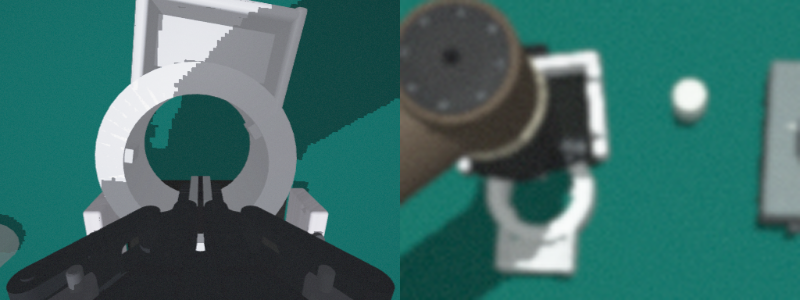

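The ring is entering the mouth, its outline spanning x=95 to 298 at y≈155. The outer top corners of the cheeks are at about (84,212) and (328,212).

Run:
```python
from h import *
import pickle
s,c=pickle.load(open('w2.pkl','rb'))
R=Rot.from_euler('xyz',s['tool_rot']).as_matrix();H=np.array(c['hand_eye'])
c['rotation']=R@H[:3,:3];c['position']=R@H[:3,3]+s['tcp_pos']
Q=lambda u,v,z:((ray(c,u*1.28,v*1.28,z)-s['tcp_pos'])@R)[:2]*[-1,1]
for n,u,v,z in(('L',84,212,.036),('R',328,212,.036),('rl',95,155,.046),('rr',298,155,.046),('rt',196,61,.046)):print(n,Q(u,v,z))
```

```text
L [ 0.00681272 -0.07578823]
R [0.00656875 0.08194568]
rl [-0.03521519 -0.05799852]
rr [-0.03533468  0.05267477]
rt [-0.08287354 -0.00265789]
```

Call:
play_rows:
  moves:
    - [[0,0,0],[-0.008,0.001,0],1]
    - [[0,0,0],[-0.018,0.003,0],1]
    - [[0,0,0],[-0.028,0.005,0],1]
    - [[0,0,0],[-0.038,0.005,0],1]
    - [[0,0,0],[-0.048,0.005,0],1]
    - [[0,0,0],[-0.056,0.005,0],1]
    - [[0,0,0],[-0.064,0.005,0],1]
    - [[0,0,0],[-0.07,0.005,0],1]
    - [[0,0,0],[-0.075,0.005,0],1]
    - [[0,0,0],[-0.075,0.005,0],1]

```text
time: 5.5
tcp_pos: [0.6198, 0.1831, 0.0122]
tool_rot: [3.141, 0.001, -3.041]
ft_force: [0.3, -1.6, -0.6]
opening: -0.0001
grasp_force: 0.0
```

Call:
play_rows:
  moves:
    - [[0,0,0],[-0.001,0,0],1]
    - [[0,0,0],[-0.002,0,0],1]
    - [[0,0,0],[-0.003,0,0],1]
    - [[0,0,0],[-0.003,0,0],1]

```text
time: 5.9
tcp_pos: [0.6216, 0.1832, 0.0123]
tool_rot: [-3.142, -0.0, -3.041]
ft_force: [-2.8, -0.8, 0.8]
opening: 0.0001
grasp_force: 0.8
```

Call:
play_rows:
  moves:
    - [[0,0,0],[-0.001,0,0],1]
    - [[0,0,0],[-0.002,0,0],1]
    - [[0,0,0],[-0.003,0,0],1]
    - [[0,0,0],[-0.003,0,0],1]

```text
time: 6.3
tcp_pos: [0.625, 0.1835, 0.0123]
tool_rot: [3.142, 0.0, -3.041]
ft_force: [-0.7, 0.5, -1.0]
opening: 0.0
grasp_force: 0.4
```

Call:
play_rows:
  moves:
    - [[0,0,0],[-0.001,0,0],1]
    - [[0,0,0],[-0.002,0,0],1]
    - [[0,0,0],[-0.002,0,0],1]

```text
time: 6.6
tcp_pos: [0.6269, 0.1838, 0.0123]
tool_rot: [3.142, 0.0, -3.041]
ft_force: [0.1, -0.7, -0.5]
opening: -0.0004
grasp_force: 0.4
```

Call:
play_rows:
  moves:
    - [[0,0,0],[-0.001,0,0],1]
    - [[0,0,0],[-0.002,0,0],1]
    - [[0,0,0],[-0.002,0,0],1]

```text
time: 6.9
tcp_pos: [0.6289, 0.184, 0.0123]
tool_rot: [3.142, 0.0, -3.041]
ft_force: [-0.7, -0.2, -0.5]
opening: 0.0003
grasp_force: 0.4
```

Call:
play_rows:
  moves:
    - [[0,0,0],[-0.001,0,0],1]
    - [[0,0,0],[-0.002,0,0],1]
    - [[0,0,0],[-0.002,0,0],1]

```text
time: 7.2
tcp_pos: [0.6288, 0.1839, 0.0123]
tool_rot: [-3.141, -0.003, -3.041]
ft_force: [-10.3, 1.1, 6.1]
opening: -0.0001
grasp_force: 4.5
```

Call:
play_rows:
  moves:
    - [[0,0,0],[-0.001,0,0],1]
    - [[0,0,0],[-0.002,0,0],1]
    - [[0,0,0],[-0.002,0,0],1]

```text
time: 7.5
tcp_pos: [0.6289, 0.1838, 0.0122]
tool_rot: [-3.141, -0.006, -3.041]
ft_force: [-17.3, 3.3, 12.3]
opening: -0.0
grasp_force: 8.5
```

The ring is firmly against the wall. I'll back off, lift out and check.

Call:
play_rows:
  moves:
    - [[0,0,0],[0.004,0,0],1]
    - [[0,0,0],[0.015,0,0],1]
    - [[0,0,0],[0.028,0,0],1]
    - [[0,0,0],[0.03,0,-0.02],1]
    - [[0,0,0],[0.03,0,-0.06],1]
    - [[0,0,0],[0.03,0,-0.1],1]
    - [[0,0,0],[0.03,0,-0.14],1]
    - [[0,0,0],[0.05,0,-0.18],1]
    - [[0,0,0],[0.09,0,-0.2],1]
    - [[0,0,0],[0.1,0,-0.2],1]
    - [[0,0,0],[0.1,0,-0.2],1]

```text
time: 8.6
tcp_pos: [0.5321, 0.1743, 0.2135]
tool_rot: [3.14, 0.002, -3.04]
ft_force: [0.7, -0.3, -0.7]
opening: 0.0003
grasp_force: 0.0
```

Run:
```python
from h import *
import pickle
s,c=snap('wrist','w3.png'); pickle.dump((s,c),open('w3.pkl','wb')); print(s['tcp_pos'])
snap('scene','s3.png')
a=cv2.imread('pics/w3.png');b=cv2.resize(cv2.imread('pics/s3.png')[130:250,230:390],(512,384),interpolation=cv2.INTER_CUBIC)
cv2.imwrite('pics/w3b.png',cv2.resize(np.hstack([a,b]),(800,300)))
rel((.56,-.166,.20,-3.04),(.585,-.194,.12,-3.04))
```

```text
[0.53208339 0.17431693 0.2135073 ]
[0.0, 0.0, -0.0] [0.0077, -0.3413, 0.012]
[0.0, 0.0, -0.0] [-0.0143, -0.3717, 0.092]
```

View pics/w3b.png

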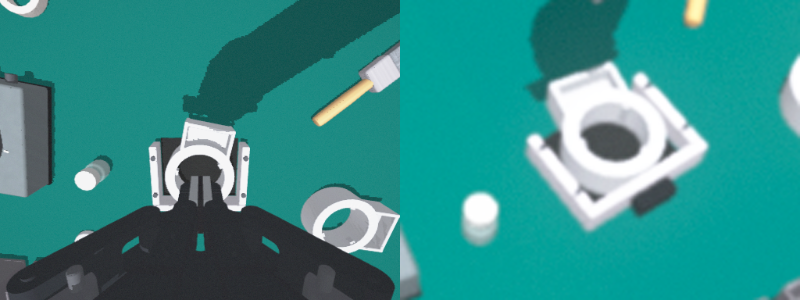

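The housing is home: the ring touches the back wall and the lobe is at the mouth. Next I'll take a closer look at the dial.

Call:
play_rows:
  moves:
    - [[0,0,0],[-0.013,-0.04,0],1]
    - [[0,0,0],[-0.025,-0.085,0],1]
    - [[0,0,0],[-0.038,-0.13,0],1]
    - [[0,0,0],[-0.05,-0.175,0],1]
    - [[0,0,0],[-0.063,-0.22,0],1]
    - [[0,0,0],[-0.075,-0.265,0],1]
    - [[0,0,0],[-0.088,-0.31,0],1]
    - [[0,0,0],[-0.1,-0.342,0],1]
    - [[0,0,0],[-0.1,-0.342,0],1]
    - [[0,0,0],[-0.1,-0.342,0],1]

```text
time: 9.7
tcp_pos: [0.6672, -0.1573, 0.2097]
tool_rot: [3.141, -0.003, -3.043]
ft_force: [-0.2, 0.2, -0.0]
opening: -0.0001
grasp_force: 0.0
```

Run:
```python
from h import *
import pickle
s,c=snap('wrist','w4.png'); pickle.dump((s,c),open('w4.pkl','wb')); print(s['tcp_pos'],s['tool_rot'],s['joints'])
```

```text
[ 0.66718997 -0.1573184   0.20966829] [ 3.14136729 -0.00324887 -3.04318765] [ 5.19821421e-02  3.90308448e-01  9.80799577e-03 -7.99753690e-05
 -1.19355170e+00 -1.52434425e+00]
```

View pics/w4.png

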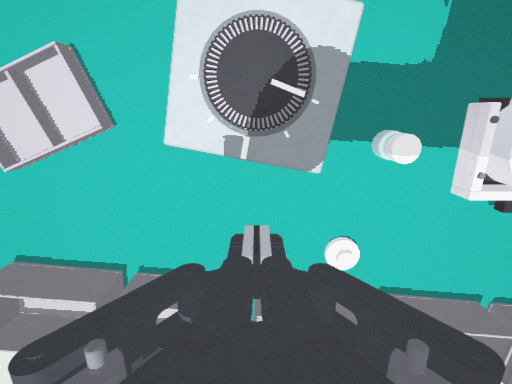

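The dial disc is centred at about (258,71), with its knurl spanning x 205–312 and y 14–128. The pointer runs from (272,82) to (304,95), towards the mark at (316,101). The long mark is at (245,147).

Run:
```python
from h import *
import pickle
s,c=pickle.load(open('w4.pkl','rb'))
R=Rot.from_euler('xyz',s['tool_rot']).as_matrix();H=np.array(c['hand_eye'])
c['rotation']=R@H[:3,:3];c['position']=R@H[:3,3]+s['tcp_pos']
Q=lambda u,v,z:ray(c,u,v,z)[:2]
pts=[Q(*p,.078) for p in((205,71),(312,71),(258,14),(258,128))]
d=np.array([(pts[0]+pts[1])[1]/2,0]);ctr=np.mean(pts,0);print(pts,'ctr',ctr,np.linalg.norm(pts[0]-pts[1]),np.linalg.norm(pts[2]-pts[3]))
m=Q(245,147,.06);a=Q(272,82,.078);b=Q(304,95,.078)
ang=lambda v:np.degrees(np.arctan2(v[1],v[0]))
print('mark',m,np.linalg.norm(m-ctr),ang(m-ctr),'ptr',a,b,ang(b-ctr),ang(b-a),np.linalg.norm(a-ctr),np.linalg.norm(b-ctr))
f=Q(316,101,.06);print('first mark',np.linalg.norm(f-ctr),ang(f-ctr))
```

```text
[array([ 0.56477221, -0.2167561 ]), array([ 0.55485725, -0.11671914]), array([ 0.51319521, -0.17191094]), array([ 0.61184454, -0.16193089])] ctr [ 0.5611673  -0.16682927] 0.10052711437068942 0.09915286684694997
mark [ 0.63407885 -0.17369087] 0.07323370857126561 -5.376193640380384 ptr [ 0.56813891 -0.1529942 ] [ 0.5766826  -0.12105249] 71.27674457702943 75.02521968365588 0.01549233122867037 0.048334643869290254
first mark 0.06456134697171258 73.13569899079647
```

```bash
python3 -c "
from h import *
rel((.585,-.143,.09,-2.356))"
```

```text
[0.1, -0.1, -39.3] [0.08, 0.0214, 0.1205]
```

Call:
play_rows:
  moves:
    - [[0,0,-8],[0.02,0.005,0.02],1]
    - [[0,0,-16],[0.04,0.01,0.04],1]
    - [[0,0,-24],[0.06,0.016,0.06],1]
    - [[0,0,-32],[0.075,0.0214,0.08],1]
    - [[0,0,-39.4],[0.08,0.0214,0.1],1]
    - [[0,0,-39.4],[0.08,0.0214,0.112],1]
    - [[0,0,-39.4],[0.08,0.0214,0.12],1]
    - [[0,0,-39.4],[0.08,0.0214,0.12],1]

```text
time: 10.55
tcp_pos: [0.5854, -0.1423, 0.0914]
tool_rot: [3.141, -0.001, -2.355]
ft_force: [0.3, -0.5, 0.2]
opening: 0.0003
grasp_force: 0.0
```

Call:
play_rows:
  moves:
    - [[0,0,0],[0,0,0.006],1]
    - [[0,0,0],[0,0,0.01],1]
    - [[0,0,0],[0,0,0.013],1]
    - [[0,0,0],[0,0,0.0145],1]
    - [[0,0,0],[0,0,0.016],1]
    - [[0,0,0],[0,0,0.016],1]

```text
time: 11.15
tcp_pos: [0.5855, -0.1427, 0.0765]
tool_rot: [-3.141, 0.0, -2.353]
ft_force: [-0.5, 0.8, 2.2]
opening: 0.0
grasp_force: 1.1
```

Call:
play_rows:
  moves:
    - [[0,0,0],[0,0,0.0015],1]
    - [[0,0,0],[0,0,0.0028],1]
    - [[0,0,0],[0,0,0.0028],1]

```text
time: 11.45
tcp_pos: [0.5857, -0.1427, 0.074]
tool_rot: [-3.141, 0.001, -2.353]
ft_force: [-0.4, 0.2, 5.6]
opening: -0.0001
grasp_force: 2.8
```

Call:
play_rows:
  moves:
    - [[0,0,8],[0.0003,-0.0047,0],1]
    - [[0,0,16],[0.0013,-0.0094,0],1]
    - [[0,0,24],[0.0029,-0.0138,0],1]
    - [[0,0,32],[0.0052,-0.018,0],1]
    - [[0,0,40],[0.008,-0.0219,0],1]
    - [[0,0,48],[0.0113,-0.0253,0],1]
    - [[0,0,56],[0.015,-0.0282,0],1]
    - [[0,0,64],[0.0191,-0.0306,0],1]
    - [[0,0,72],[0.0235,-0.0323,0],1]
    - [[0,0,80],[0.0281,-0.0335,0],1]
    - [[0,0,80],[0.0281,-0.0335,0],1]

```text
time: 12.55
tcp_pos: [0.5898, -0.1866, 0.0742]
tool_rot: [3.141, 0.001, 2.529]
ft_force: [-0.1, 1.4, 5.3]
opening: 0.0001
grasp_force: 2.8
```

Run:
```python
from h import *
s,c=snap('scene','s5.png'); print(s['tcp_pos'],s['ft_force'])
s,c=snap('wrist','w5.png')
a=cv2.imread('pics/w5.png');b=cv2.resize(cv2.imread('pics/s5.png')[180:276,145:273],(512,384),interpolation=cv2.INTER_CUBIC)
cv2.imwrite('pics/w5b.png',cv2.resize(np.hstack([a,b]),(800,300)))
```

```text
[ 0.58978488 -0.18659884  0.07421991] [-0.12508463  1.41539439  5.2735545 ]
```

View pics/w5b.png

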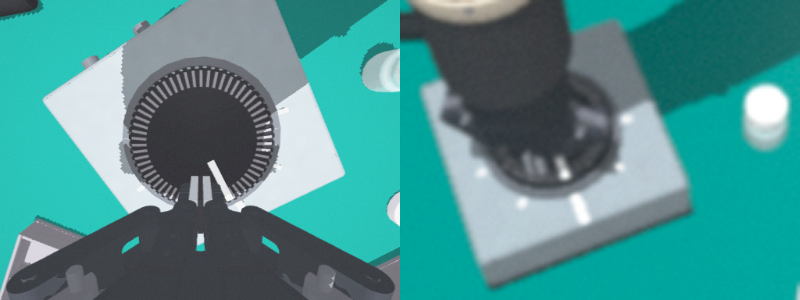

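The pointer at (562,163) in the scene crop is nearly lined up with the long mark at (580,208). I'll lift straight off so it settles in the detent, then check.

Call:
play_rows:
  moves:
    - [[0,0,0],[0,0,-0.003],1]
    - [[0,0,0],[0,0,-0.008],1]
    - [[0,0,0],[0,0,-0.03],1]
    - [[0,0,0],[0,0,-0.07],1]
    - [[0,0,0],[-0.04,0,-0.11],1]
    - [[0,0,0],[-0.08,0,-0.14],1]
    - [[0,0,0],[-0.08,0,-0.14],1]
    - [[0,0,0],[-0.08,0,-0.14],1]

```text
time: 13.45
tcp_pos: [0.6555, -0.2325, 0.2137]
tool_rot: [3.141, 0.0, 2.533]
ft_force: [-0.4, -0.0, -0.9]
opening: -0.0002
grasp_force: 0.0
```

Run:
```python
from h import *
s,c=snap('scene','s6.png')
sw,w=snap('wrist','w6.png'); 
import pickle; pickle.dump((sw,w),open('w6.pkl','wb'))
a=cv2.imread('pics/w6.png');b=cv2.resize(cv2.imread('pics/s6.png')[130:274,145:337],(512,384),interpolation=cv2.INTER_CUBIC)
cv2.imwrite('pics/w6b.png',cv2.resize(np.hstack([a,b]),(800,300)))
```

```text
(no output)
```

View pics/w6b.png

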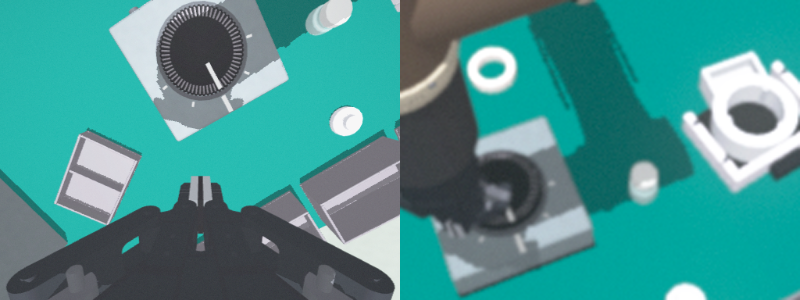

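The pointer runs from (207,63) to (217,88) and leads straight into the long mark, whose middle is at (225,103). The housing is still home. I'll check the angle numerically.

Run:
```python
from h import *
import pickle
s,c=pickle.load(open('w6.pkl','rb'))
R=Rot.from_euler('xyz',s['tool_rot']).as_matrix();H=np.array(c['hand_eye'])
c['rotation']=R@H[:3,:3];c['position']=R@H[:3,3]+s['tcp_pos']
Q=lambda u,v,z:ray(c,u*1.28,v*1.28,z)[:2]
ctr=np.array([.561,-.167]);ang=lambda v:np.degrees(np.arctan2(v[1],v[0]))
a,b,m,n=Q(207,63,.078),Q(217,88,.078),Q(221,94,.06),Q(231,112,.06)
print(Q(201,51,.078),ang(b-ctr),ang(b-a),ang((m+n)/2-ctr),ang(n-m))
```

```text
[ 0.56232793 -0.16711159] -9.43417861615254 -11.165498393648468 -6.083404560468535 -3.8268731472912014
```

Run:
```python
from h import *
import pickle
for f in('w4','w6'):
    s,c=pickle.load(open(f+'.pkl','rb'))
    R=Rot.from_euler('xyz',s['tool_rot']).as_matrix();H=np.array(c['hand_eye'])
    c['rotation']=R@H[:3,:3];c['position']=R@H[:3,3]+s['tcp_pos']
    g=c['color'].min(2).astype(float)
    V,U=np.mgrid[:384,:512]
    def grid(z):
        d=c['rotation']@np.stack([(U.ravel()-c['cx'])/c['fx'],(V.ravel()-c['cy'])/c['fy'],np.ones(U.size)])
        return (c['position'][:2,None]+d[:2]*(z-c['position'][2])/d[2]-np.array([[.5615],[-.167]]))
    p=grid(.078);r=np.hypot(*p);ok=(r>.013)&(r<.041)&(g.ravel()>150)
    q=p[:,ok];m=q.mean(1);w=np.linalg.svd(q-m[:,None],full_matrices=False)[0][:,0];w*=np.sign(w@m)
    print(f,'ptr',ok.sum(),np.degrees(np.arctan2(*m[::-1])),'line dir',np.degrees(np.arctan2(*w[::-1])),'line offset from centre mm',1e3*(m[0]*w[1]-m[1]*w[0]))
    if f=='w6':
        x0,y0=150,40; cv2.imwrite('pics/c6.png',cv2.resize(cv2.cvtColor(c['color'],cv2.COLOR_RGB2BGR)[5:155,180:380],(800,600),interpolation=cv2.INTER_CUBIC))
```

```text
w4 ptr 421 151.42875754647548 line dir -123.55152044518815 line offset from centre mm 14.341538472980815
w6 ptr 165 -0.5078317360560802 line dir -17.552726455256625 line offset from centre mm -5.908865770013558
```

View pics/c6.png

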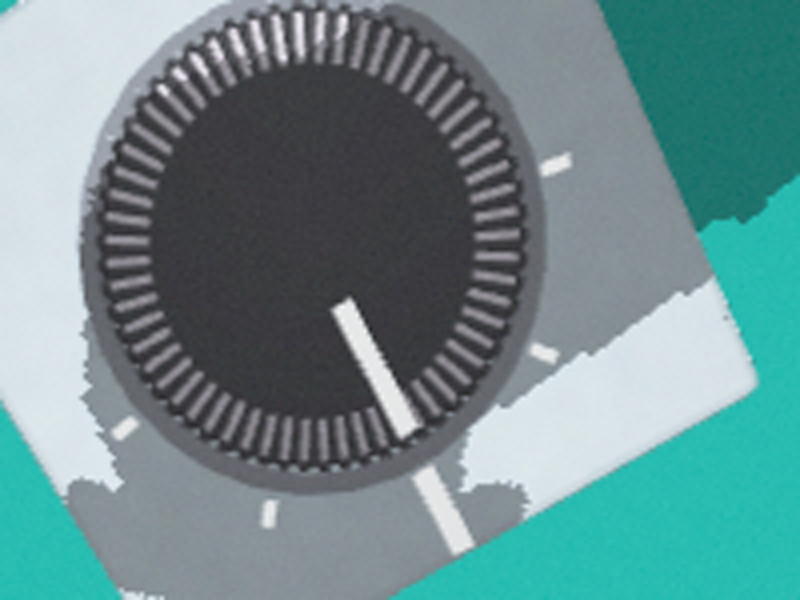

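In the close view the pointer (343,304)→(408,430) and the mark (424,472)→(462,550) are collinear to within about 1°, so the dial is in its detent. I'm handing in.

```bash
python3 -c "
from cell import bot
print(bot.hand_in())"
```

```text
the job is handed in; nothing more can be done
None
```

The housing's ring rests against the bay's back wall, the dial pointer sits at the long mark (within about 1° in the last close-up), and I handed the job in at about 14 s of the 61 s; the hand-in gave no verdict.

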